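Seat a turned blank in the die and hold the sprung tweezers at the marked gap over it

TASK

First seat the round brass blank, stub up, fully home in the round pocket of the steel die and let go of it. Then pick up the sprung tweezers by their blue grips, keep them level with the tips just above the blank's stub (a few centimetres, touching nothing), and squeeze until the yellow pointer lines up with the red mark, so that I can slip an inlay between the tips. Hold that gap steady for a few seconds and finish while still holding the tweezers there; leave everything else on the bench alone.

Things in the scene. Friction and masses are not known exactly. Their poses are not given: they have to be found in the camera images.
- blank: Round turned brass blank, loose, standing on the bench stub up: a disc 40 mm in diameter and 6 mm thick, with a stub 18 mm in diameter and 16 mm high on its centre (22 mm high in all, 100 g). Origin: centre of the underside; z up the stub.
- die: Fixed steel die block, 80 mm (its x) by 136 mm (its y) by 20 mm high, with two pockets 6 mm deep in the top, centred 33 mm either side of the block's centre along its y: a round one on the +y side (43 mm across) and a square one on the -y side (43 mm wide). Origin: centre of the underside.
- die_hole0 (a point): Centre of the mouth of the round pocket, in the die's top face (20 mm above the bench). The pocket is 43 mm across and 6 mm deep, so a seated disc is flush with the die's top and its stub stands 16 mm above it. Axes as the die's, z up.
- rest: Fixed low wooden rest on which the tweezers lie at the start: a base plate 6 mm thick, 160 mm by 70 mm, with two cross bars, tops 24 mm above the bench. Between the bars it is open for the fingers (about 100 mm). Its origin (on the bench, under the tweezers' grips) and x axis (towards the tips) go with the tweezers' at the start, within a few mm.
- tweezers: Steel sprung tweezers, loose, 141 mm long, 18 mm high, about 90 g, lying level on the rest with the underside 24 mm above the bench. Origin: underside, under the blue grips; x points to the tips (50 mm ahead of the origin; the tail is 91 mm behind), y from the moving arm to the fixed arm, z up. The fixed arm is straight along x, its inner face at y = +10 mm. The moving arm is on the -y side.
- grip (a point): Point midway between the two blue grips when open, 9 mm above the tweezers' underside (tweezers frame: x 0, y 1.5, z 9 mm). On the fixed arm's side a flat plate 30 mm long, z 0 to 18 mm, outer face at y = +18 mm; on the moving arm an upright 14 mm round, z 0 to 18 mm. Width over both along y: 17 + 75*sin(0.22 - jaw) mm, so 33 mm when open.
- jaw (a joint): Angle (rad) the moving arm is squeezed towards the fixed one: 0 fully open, 0.20 nearly shut. Sprung: opens by itself; the squeeze at the blue grips grows from about 2.4 N at 0 to 6 N at 0.19. The yellow pointer on the moving arm stands p = 1.5 + 115*sin(0.22 - jaw) mm from the fixed arm's inner face (26.6 mm when open).
- mark (a joint): Where the red mark stands on the white bar: distance (m) of its centre from the fixed arm's inner face, towards the moving arm. It differs from start to start (7 to 19 mm) and stays put when the tweezers are handled. The gap is right when the pointer's p (see jaw) equals this.
- pointer (a point): Centre of the top of the yellow pointer, 3 mm wide and 12 mm long, on the moving arm just ahead of the white bar.
- red_mark (a point): Centre of the top of the red line, 3 mm wide (along the tweezers' y) and 10 mm long (along x), across the white bar that crosses the arms on top, 22 to 32 mm ahead of the tweezers' origin, top 17 mm above their underside. Its axes are the tweezers' axes.
- tips (a point): Point between the tips on the tweezers, 47 mm ahead of their origin along x and 7 mm above their underside.
- square_blank: Square aluminium blank, 40 mm by 40 mm by 6 mm with an 18 mm stub 16 mm high, loose, standing near the round one: not to be used. Origin: centre of the underside.
- screwdriver: Blue-handled screwdriver, 180 mm long, lying on the bench: leave alone. Origin at its underside.
- hammer: Hammer, 240 mm long, lying on the bench: leave alone. Origin at its underside.
- oil_tin: Green tin, 48 mm in diameter and 70 mm high: leave alone. Origin: centre of the underside.
- pin_cup: Brass cup, 60 mm across and 45 mm high: leave alone. Origin: centre of the underside.
- oilstone: Reddish oilstone, 45 by 140 by 25 mm: leave alone. Origin: centre of the underside.

How it is judged:
By the outcome, as a careful person would: the job done as asked, in the order asked, and still so for the second after the job is handed in, while the arm keeps its last pose, push and grip.
It also fails if it takes over 56 s, if anything falls off the work surface, if the arm or the gripper's body presses on something with over 40 N, if the wrist force passes 120 N, or if a joint passes its speed limit or range.

ROBOT

A 6-joint arm with a two-finger parallel gripper is mounted at the origin on the work surface. World frame = base frame: x ahead of the robot, y to its left, z up, the work surface at z = 0. Lengths are in mm, angles in rad, forces in N, time in s.
With the tool pointing down it reaches from about 400 to 925 mm from the base axis. Payload 12.5 kg.
Tool frame: the origin (TCP) lies midway between the tips of the shut fingers; the grasp point (between the pads) lies 19 mm behind it (env.pinch_z is the z of the grasp point in the tool frame, in mm); z points along the fingers, y is the line along which they close (so a half turn about z gives the same grasp; the last joint's range is limited). The gripper opens to 95 mm and grips with 3 to 60 N. Pads are 20 mm wide; open, the fingers measure 119 mm over their backs; the gripper's body (75 mm by 180 mm) begins 59 mm behind the grasp point.
Start: joints at [-0.106, 0.491, 1.559, -0, 1.092, -0.106], TCP at [625.021, 0.021, 178.761] pointing down, gripper open.
Joint ranges: [-3.1, 3.1], [-0.84, 2.19], [0.05, 2.79], [-1.13, 4.28], [0.06, 2.93], [-2.69, 2.69]. Speed limits (rad/s): [2.22, 2.22, 2.79, 3.14, 3.14, 3.14].

INTERFACE

Orientations are given as [roll, pitch, yaw] about the fixed x, y, z axes, in that order (R = Rz(yaw) Ry(pitch) Rx(roll)).
In Python, from cell import env, eyes gives the robot as it stands.
- The arm moves only by the shell command python3 -m inch 'ROWS'. ROWS is JSON, a list of rows, each a list of 3 entries, a list of its own where there are three numbers: the shift along the tool's x, y, z in units of 60 mm (1.0 is 60 mm), then the turn about the tool's z in units of 5 degrees (1.0 is 5 degrees), then the closure, from -1 (fully open) to 1 (shut). In form: [[[tx, ty, tz], turn, claw], ...]. A call has exactly 10 rows; each row shifts and turns the commanded pose from where the row before left it, along the tool's axes as they then stand; what a row does not reach is not made up. A row lasts 1/8 s, in which the tool goes at most 62.5 mm and 10.7 degrees, less where a joint would pass 70% of its speed; a pose out of reach is approached as far as the arm can. A call is refused whole if a number of a shift passes 1 or a number of a turn 1, either way. A call with a gripper value outside its range is refused whole. The fingers move at their own pace and stop on an object; the grip force is fixed at half the most. Time passes only in rows, so rows that do not move let the fingers close, or fill a call up. It gives the time, the measured TCP pose, the force, the opening and the grip force at its end, in the units of the state.
- env.state(): the state, without advancing time (a new reading comes with each control period).
- eyes.read_camera(name): name is "scene" or "side" or "wrist"; returns a dict with "pixels" (480x640x3 uint8, red, green, blue), "fx", "fy", "cx", "cy" (pixels), "extrinsics" (4x4, takes a point from world to camera coordinates). Camera axes: x right, y down, z forward; pixel columns grow to the right and rows downward; lengths in mm; the calibration is good to about 2 mm. A picture is of the moment at which its call begins. There is no depth.
- env.job_done(): hands the job in; it is judged then, once.
Trained networks look in a picture, given as the dict that the camera call returned (one of the last four; its "shot" number tells which), for a name from the list of things; names that differ only in an ending like _2 or _b are one class to them, and where a whole thing is asked for, a point or a joint stands for the part that bears it (a point fixed in the world has none). Each returns a list of dicts, best first, with "score" (0 to 1); they miss things now and then, are a little off and sometimes report something else, mostly with a low value. They report only what shows in the picture. A call takes as long as a camera call.
- eyes.boxes_of(name, picture): "centre" ([row, column] in pixels, amid what is visible of it).
- eyes.cut_out(name, picture): "mask" (480x640 bool, what is visible of it) and "centre" ([row, column] in pixels, amid what is visible of it).
- eyes.spot_point(name, picture): "centre" ([row, column] in pixels: a listed point, or the origin of a listed thing).
The state is a dict: "t": time; "joints": joint angles; "qvel": joint speeds; "tau": joint torques, N m; "eef_pos": TCP position; "tcp_rot": TCP orientation; "ft_force": force on the tool from outside, world axes, zero at the start; "moment": the same for the moment, N m; "opening": opening from 0.0 (shut) to 1.0 (fully open); "grip_force": force on a finger pad.
Only numpy, scipy, OpenCV 4.12 (cv2) and the standard library are available. Lean on these libraries where they do the work, as an engineer would, in place of code of your own. Each camera call takes 0.05 s, during which the arm holds its last target. There are 200 camera calls.

## Working session

There is one attempt and no reset: what is moved stays moved. The work goes in short steps, Python scripts to look and compute and a shell command to move; the robot and the scene stay as the last step left them, time stands still between calls to the robot, and variables do not carry over. Pictures are saved under pics/ and viewed, at most 10 in all, crops included, and the job is handed in when it is done.

```bash
ls; mkdir -p pics; cat > h.py <<'E'
import numpy as np, cv2
from cell import env, eyes
from scipy.spatial.transform import Rotation as R
def ray(p,rc):
    E=np.array(p["extrinsics"]);d=np.array([(rc[1]-p["cx"])/p["fx"],(rc[0]-p["cy"])/p["fy"],1.])
    return -E[:3,:3].T@E[:3,3], E[:3,:3].T@d
def atz(p,rc,z):
    o,d=ray(p,rc); return o+d*(z-o[2])/d[2]
def tri(L):
    A=np.zeros((3,3));b=np.zeros(3)
    for p,rc in L:
        o,d=ray(p,rc);d=d/np.linalg.norm(d);M=np.eye(3)-np.outer(d,d);A+=M;b+=M@o
    return np.linalg.solve(A,b)
def save(p,n): cv2.imwrite("pics/"+n,np.array(p["pixels"])[:,:,::-1])
E
cat > a.py <<'E'
from h import *
np.set_printoptions(precision=1,suppress=True)
P={n:eyes.read_camera(n) for n in("scene","side","wrist")}
ims=[np.array(P[n]["pixels"])[:,:,::-1] for n in("scene","side")]
save(P["scene"],"s0.png");save(P["side"],"d0.png");save(P["wrist"],"w0.png")
Z=dict(blank=0,die=0,die_hole0=20,rest=0,tweezers=24,grip=33,red_mark=41,pointer=41,tips=31,square_blank=0,screwdriver=0,hammer=0,oil_tin=0,pin_cup=0,oilstone=0)
for n,z in Z.items():
    for c in P:
        r=eyes.spot_point(n,P[c])
        for q in r[:2]: print(n,c,round(q["score"],2),np.array(q["centre"]),atz(P[c],q["centre"],z)[:2])
print(env.state())
print(env.pinch_z)
E
python3 a.py
```

```text
pics
blank scene 0.6 [277.  326.8] [626.4  -2.3]
blank side 0.52 [246.5 334.4] [634.8   8.3]
blank wrist 0.59 [210.6 333.9] [633.4  -4.6]
die scene 0.89 [252.7 375.1] [569.9 164.7]
die side 0.61 [217.5 277.9] [578.  167.7]
die wrist 0.83 [  8.3 272.9] [581.  169.2]
die_hole0 scene 0.92 [249.6 392.3] [597.8 203.9]
die_hole0 side 0.82 [201.  275.6] [592.9 204.6]
rest scene 0.71 [273.3 225.5] [ 516.5 -255.6]
rest side 0.62 [339.2 356.3] [ 527.2 -229.2]
tweezers side 0.75 [345.7 356.8] [ 507.9 -256.3]
grip scene 0.75 [264.2 228. ] [ 522.7 -245.7]
grip scene 0.73 [323.6 264.5] [ 775.8 -206.8]
grip side 0.82 [336.  358.5] [ 518.3 -246. ]
grip side 0.35 [201.6 277.3] [587.4 184.3]
red_mark wrist 0.44 [234.2 186. ] [505.5 -17.4]
pointer scene 0.63 [267.8 222.3] [ 543.8 -263.5]
pointer side 0.93 [332.8 377.3] [ 546.5 -262.8]
tips scene 0.67 [276.6 232.1] [ 576.6 -244.9]
tips side 0.85 [327.9 377. ] [ 558.2 -247.5]
square_blank scene 0.5 [253.2 301.2] [499.  -34.9]
square_blank side 0.54 [281.4 285.8] [489.9 -29.6]
square_blank side 0.42 [250.2 334.8] [628.8  -2.5]
square_blank wrist 0.83 [233
[... 278 characters left out ...]
0.63 [173.6 311.3] [744.4 288.1]
pin_cup scene 0.79 [310.3 349.5] [768.3   6.6]
pin_cup side 0.78 [230.8 388.8] [771.7 -12.5]
pin_cup wrist 0.66 [214.  483.4] [775.5  -7.7]
oilstone scene 0.91 [324.2 266.3] [ 745.3 -197.8]
oilstone side 0.61 [285.4 437.5] [ 747.7 -204.9]
oilstone wrist 0.96 [393.4 442.5] [ 750.3 -202.7]
{'t': 2.4, 'joints': array([-0.1,  0.5,  1.6,  0. ,  1.1, -0.1]), 'qvel': array([-0.,  0., -0.,  0.,  0.,  0.]), 'tau': array([  0. , -61.2, -25.8,   0.1,   0. ,  -0. ]), 'eef_pos': array([625. ,   0. , 178.8]), 'tcp_rot': array([ 3.1, -0. ,  1.6]), 'ft_force': array([ 0.1,  0.1, -0.8]), 'moment': array([ 0.,  0., -0.]), 'grip_force': 0.0, 'opening': 1.0004852113515934}
-18.8
```

View pics/w0.png

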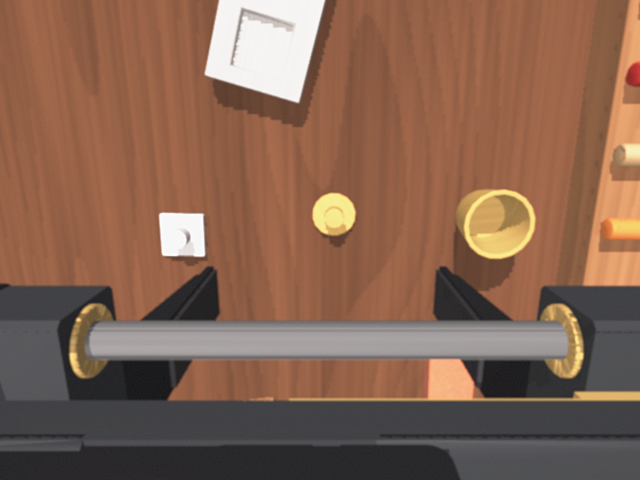

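View pics/d0.png

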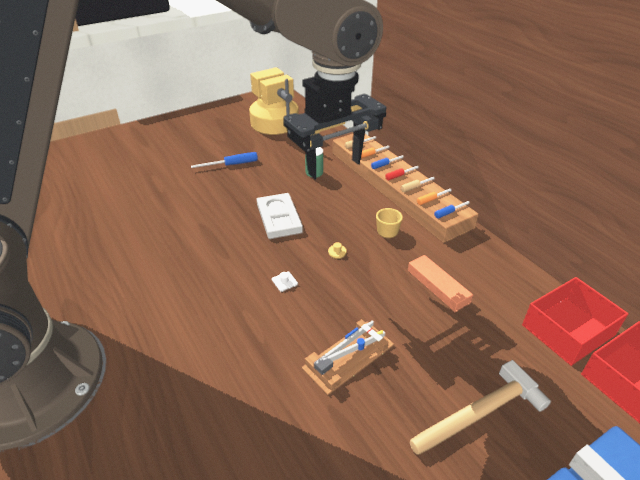

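```bash
python3 - <<'E'
from h import *
s=env.state();print(R.from_euler("xyz",s["tcp_rot"]).as_matrix().round(3))
E
```

```text
[[ 0.  1.  0.]
 [ 1. -0.  0.]
 [ 0.  0. -1.]]
```

The wrist view shows the blank at about (334, 214), which is about (632, -4) on the bench. The square blank is at (182, 235), the cup at right and the die at top. The side view shows the tweezers on their rest at (350, 350). I'll move closer over the blank first.

```bash
python3 -m inch '[[[-0.03,0.06,0.3],0,-0.2],[[-0.03,0.06,0.3],0,-0.2],[[0,0,0.3],0,-0.2],[[0,0,0.3],0,-0.2],[[0,0,0.2],0,-0.2],[[0,0,0.1],0,-0.2],[[0,0,0],0,-0.2],[[0,0,0],0,-0.2],[[0,0,0],0,-0.2],[[0,0,0],0,-0.2]]'
python3 - <<'E'
from h import *
np.set_printoptions(precision=1,suppress=True)
print(env.state()["eef_pos"])
p=eyes.read_camera("wrist");save(p,"w1.png")
for f in(eyes.spot_point,eyes.cut_out):
    for q in f("blank",p)[:2]: print(q["score"],np.array(q["centre"]),atz(p,q["centre"],0)[:2],atz(p,q["centre"],6)[:2],atz(p,q["centre"],22)[:2])
m=q["mask"];ys,xs=np.nonzero(m);print(xs.min(),xs.max(),ys.min(),ys.max())
for c in("scene","side"):
    s=eyes.read_camera(c);save(s,c+"1.png")
    for q in eyes.cut_out("blank",s)[:1]: print(c,q["score"],q["centre"],atz(s,q["centre"],6))
print(np.linalg.inv(p["extrinsics"]))
E
```

```text
t: 3.65
eef_pos: [632.3, -3.6, 89.1]
tcp_rot: [3.141, 0.0, 1.571]
ft_force: [0.0, 0.1, -0.5]
opening: 0.599
grip_force: 0.0
[632.3  -3.6  89.1]
0.78 [230.1 323.6] [632.1  -5.7] [632.2  -4.2] [632.3  -0.3]
0.57 [233.2 327.4] [634.9  -8. ] [634.9  -6.5] [634.9  -2.5]
298 351 207 258
scene 0.67 [273.7, 328.7] [621.9   4.8   6. ]
side 0.63 [246.0, 333.7] [630.6   4.9   6. ]
[[  1.    0.   -0.  634.1]
 [  0.   -1.   -0.2  66.2]
 [ -0.    0.2  -1.  295.8]
 [  0.    0.    0.    1. ]]
```

View pics/w1.png

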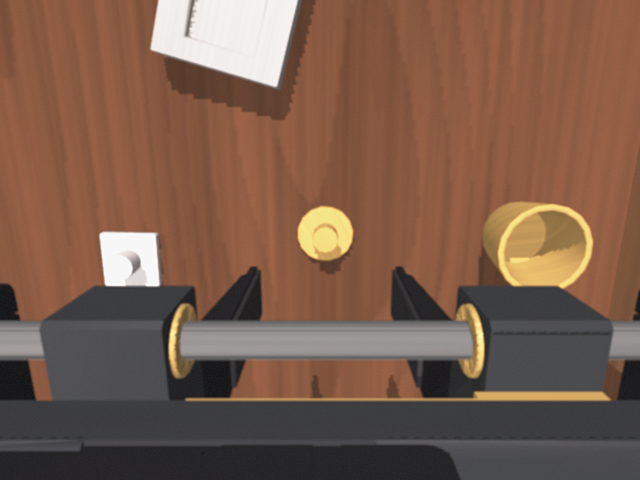

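The close view shows the disc at columns 298–352, centred on (325, 233), which gives about (633, -6). The fingers are midway over it. I'll go down and grip the stub.

```bash
python3 -m inch '[[[-0.03,0,0.3],0,-0.2],[[0,0,0.3],0,-0.2],[[0,0,0.3],0,-0.2],[[0,0,0.25],0,-0.2],[[0,0,0.13],0,-0.2],[[0,0,0.06],0,-0.2],[[0,0,0],0,1],[[0,0,0],0,1],[[0,0,0],0,1],[[0,0,0],0,1]]'
python3 -m inch '[[[0,0,0],0,1],[[0,0,0],0,1],[[0,0,-0.1],0,1],[[0.1,0,-0.3],0,1],[[0.4,-0.05,-0.3],0,1],[[0.4,-0.1,-0.3],0,1],[[0.4,-0.1,0],0,1],[[0.2,-0.1,0],0,1],[[0,0,0],0,1],[[0,0,0],0,1]]'
python3 - <<'E'
from h import *
np.set_printoptions(precision=1,suppress=True)
e=env.state()["eef_pos"]; print(e)
p=eyes.read_camera("wrist");save(p,"w2.png")
for n,z in(("die_hole0",20),("die",0),("blank",e[2]-9)):
    for q in eyes.spot_point(n,p)[:1]: print(n,q["score"],np.array(q["centre"]),atz(p,q["centre"],z))
E
```

```text
t: 5.25
eef_pos: [632.4, -5.4, 8.7]
tcp_rot: [3.141, 0.0, 1.571]
ft_force: [1.0, 0.2, -0.5]
opening: 0.238
grip_force: 0.0
t: 6.5
eef_pos: [611.4, 84.1, 68.5]
tcp_rot: [3.141, 0.0, 1.57]
ft_force: [-0.2, 0.6, -0.5]
opening: 0.003
grip_force: 0.0
[611.4  84.1  68.5]
die_hole0 0.61 [ 44.7 290.5] [592.7 200.9  20. ]
die 0.71 [104.4 278.9] [582.9 169.4   0. ]
```

View pics/w2.png

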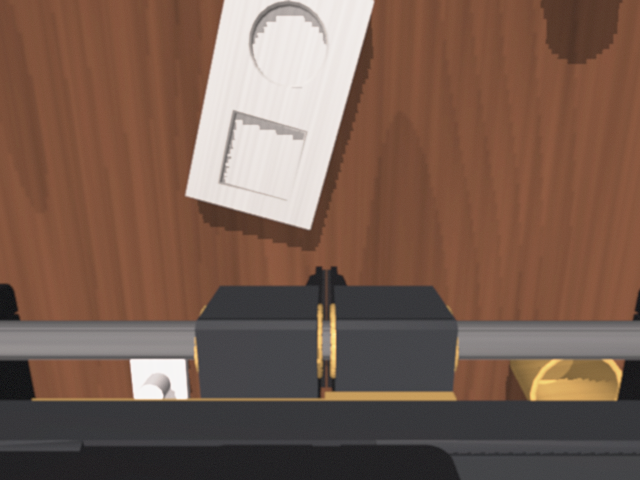

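The fingers shut on nothing, so the blank was missed. The round pocket is clear at (289, 45), which gives (592, 201). I'll find the blank again.

```bash
python3 -m inch '[[[-0.4,0,-0.3],0,0],[[-0.5,0.1,-0.3],0,0],[[-0.5,0.1,0],0,0],[[-0.1,0.1,0],0,0],[[0,0,0],0,0],[[0,0,0],0,0],[[0,0,0],0,0],[[0,0,0],0,0],[[0,0,0],0,0],[[0,0,0],0,0]]'
python3 - <<'E'
from h import *
np.set_printoptions(precision=1,suppress=True)
e=env.state()["eef_pos"]; print(e)
p=eyes.read_camera("wrist");s=eyes.read_camera("side");c=eyes.read_camera("scene")
for k,q in(("w",p),("s",s),("c",c)):
    for r in eyes.spot_point("blank",q)[:2]: print(k,r["score"],np.array(r["centre"]),atz(q,r["centre"],0))
a=np.array(p["pixels"])[:,:,::-1]
f=lambda q,r0,c0:cv2.resize(np.array(q["pixels"])[r0:r0+70,c0:c0+100,::-1],(400,280),interpolation=cv2.INTER_CUBIC)
b=np.vstack([f(s,200,280),f(c,240,280)])
cv2.imwrite("pics/m3.png",np.hstack([cv2.resize(a,(400,300)),b[:300]]) if 0 else np.hstack([cv2.resize(np.vstack([a,np.zeros((80,640,3),np.uint8)]),(400,560)) if 0 else np.vstack([cv2.resize(a,(400,300)),np.zeros((260,400,3),np.uint8)]),b]))
E
```

```text
t: 7.95
eef_pos: [629.2, -5.3, 104.4]
tcp_rot: [3.141, 0.0, 1.571]
ft_force: [-0.7, -0.5, -0.7]
opening: 0.502
grip_force: 0.0
[629.2  -5.3 104.4]
w 0.92 [223.8 328.5] [632.6  -6.1   0. ]
w 0.68 [224.5 506.9] [770.5  -6.5   0. ]
s 0.66 [249.2 335.5] [631.9  -0.6   0. ]
c 0.6 [275.1 325. ] [617.1  -4.1   0. ]
```

View pics/m3.png

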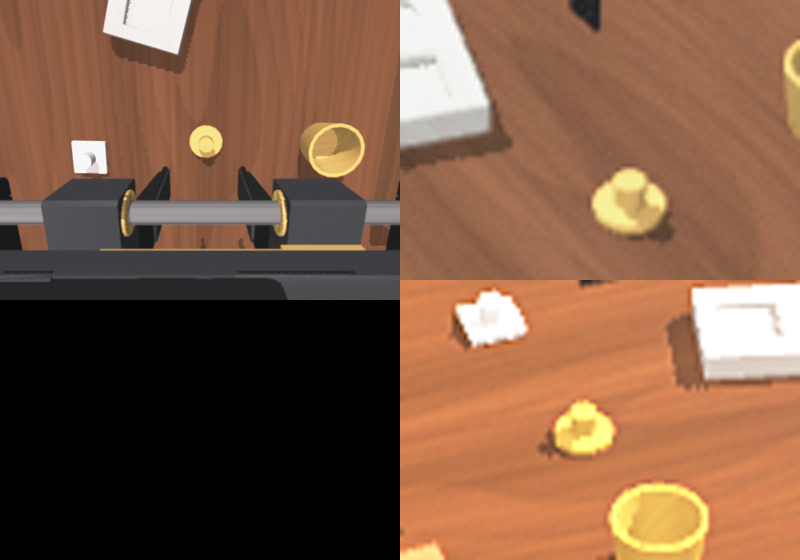

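The blank still stands at (632, -6), so I lifted before the grip had closed. I'll grip again and wait longer.

```bash
python3 -m inch '[[[-0.01,0.05,0.35],0,0.2],[[0,0,0.4],0,0.2],[[0,0,0.35],0,0.3],[[0,0,0.3],0,0.3],[[0,0,0.15],0,0.4],[[0,0,0.06],0,0.4],[[0,0,0],0,1],[[0,0,0],0,1],[[0,0,0],0,1],[[0,0,0],0,1]]'

```

```text
t: 9.5
eef_pos: [632.4, -6.0, 8.0]
tcp_rot: [3.141, 0.0, 1.571]
ft_force: [-0.3, 0.3, 0.2]
opening: 0.005
grip_force: 0.0
```

```bash
python3 - <<'E'
from h import *
np.set_printoptions(precision=1,suppress=True)
e=env.state()["eef_pos"]; print(e)
out=[]
for k in("wrist","side","scene"):
    q=eyes.read_camera(k);E=q["extrinsics"];pc=E[:3,:3]@e+E[:3,3]
    u=(pc[0]*q["fx"]/pc[2]+q["cx"],pc[1]*q["fy"]/pc[2]+q["cy"]);print(k,u)
    a=np.array(q["pixels"])[:,:,::-1].copy();cv2.circle(a,(int(u[0]),int(u[1])),2,(255,0,255),-1)
    r,c=min(max(0,int(u[1])-60),360),int(u[0])-80
    out.append(cv2.resize(a[r:r+120,c:c+160],(400,300),interpolation=cv2.INTER_CUBIC))
cv2.imwrite("pics/m4.png",np.vstack([np.hstack(out[:2]),np.hstack([out[2],out[2]*0])]))
E
```

```text
[632.4  -6.    8. ]
wrist (np.float64(322.9615147584571), np.float64(266.18375914401236))
side (np.float64(337.0926853966289), np.float64(247.80077652899584))
scene (np.float64(326.1999485502829), np.float64(276.2727029994885))
```

View pics/m4.png

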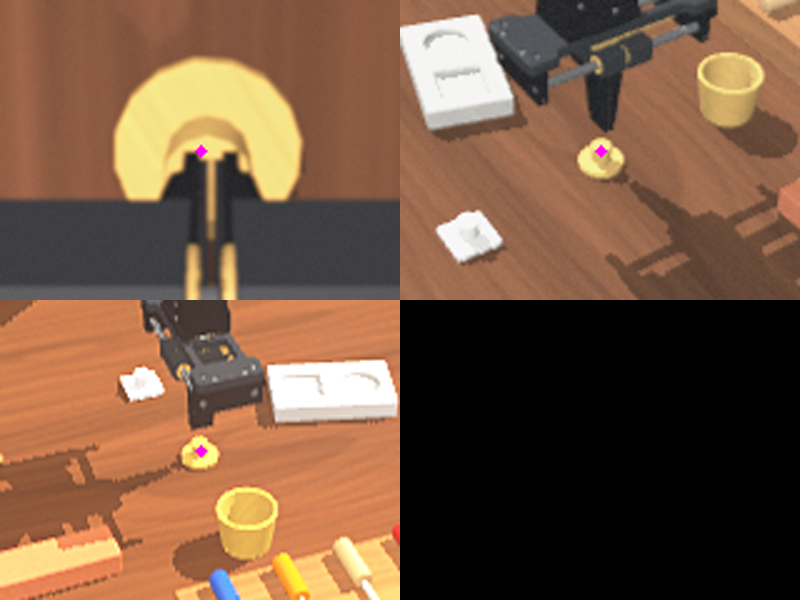

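```bash
python3 - <<'E'
from h import *
np.set_printoptions(precision=1,suppress=True)
s=eyes.read_camera("side");c=eyes.read_camera("scene")
print(tri([(s,(238.2,339)),(c,(265.6,326))]))
for q in (s,c):
    E=q["extrinsics"]
    for z in (8,20,25,30,35):
        pc=E[:3,:3]@np.array([632.4,-6,z])+E[:3,3];print(z,pc[0]*q["fx"]/pc[2]+q["cx"],pc[1]*q["fy"]/pc[2]+q["cy"])
E
```

```text
[632.3  -8.6  41.2]
8 337.1098885170202 247.80057945814372
20 337.22673319755745 243.68658695240194
25 337.2759072264053 241.9552151413186
30 337.3253724985583 240.213588924394
35 337.375131609124 238.46161693030223
8 326.2080595404203 276.29101318663317
20 326.16680723455886 272.7532163758256
25 326.14948769922466 271.26789342016883
30 326.1320902986037 269.77589273929163
35 326.114614506412 268.27716919909204
```

The pictures show the finger tips about 30 mm above the reported TCP, so they shut above the stub. I'll open, go down partway and check.

```bash
python3 -m inch '[[[0,0,0],0,0],[[0,0,0],0,0],[[0,0,0],0,0],[[0,0,0],0,0],[[0,0,0],0,0],[[0,0,0.1],0,0],[[0,0,0.1],0,0],[[0,0,0.05],0,0],[[0,0,0],0,0],[[0,0,0],0,0]]'
python3 - <<'E'
from h import *
np.set_printoptions(precision=1,suppress=True)
e=env.state()["eef_pos"]; print(e,env.state()["ft_force"])
out=[]
for k in("wrist","side","scene"):
    q=eyes.read_camera(k);E=q["extrinsics"];pc=E[:3,:3]@e+E[:3,3];print(q["fx"])
    u=(pc[0]*q["fx"]/pc[2]+q["cx"],pc[1]*q["fy"]/pc[2]+q["cy"])
    a=np.array(q["pixels"])[:,:,::-1].copy()
    r,c=min(max(0,int(u[1])-60),360),int(u[0])-80;print(c,r)
    out.append(cv2.resize(a[r:r+120,c:c+160],(400,300),interpolation=cv2.INTER_CUBIC))
cv2.imwrite("pics/m5.png",np.vstack([np.hstack(out[:2]),np.hstack([out[2],out[2]*0])]))
E
```

```text
t: 11.0
eef_pos: [632.3, -6.0, -7.2]
tcp_rot: [3.141, 0.0, 1.571]
ft_force: [-0.2, -0.3, 0.6]
opening: 0.502
grip_force: 0.0
[632.3  -6.   -7.2] [-0.2 -0.3  0.6]
412.5031570047235
242 206
504.4925037565689
256 192
485.74862853555646
246 220
```

View pics/m5.png

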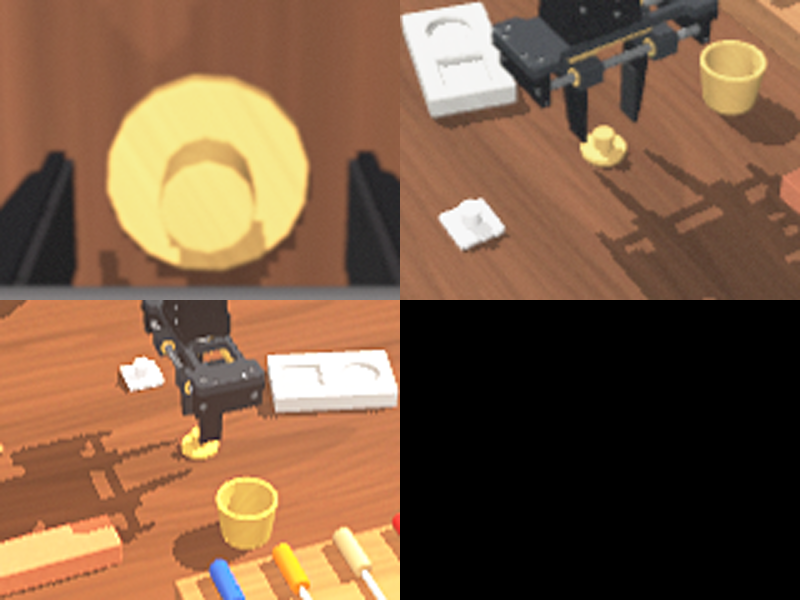

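```bash
python3 - <<'E'
from h import *
np.set_printoptions(precision=1,suppress=True)
for k,rc,x in(("side",(247.2,330.4),603),("scene",(276,330),662)):
    q=eyes.read_camera(k);o,d=ray(q,rc);t=(x-o[0])/d[0];print(k,o+t*d)
    q2=q
    for f in (-1,1): 
        E=q["extrinsics"];pc=E[:3,:3]@np.array([632.4+f*30,-6,0])+E[:3,3];print(pc[0]*q["fx"]/pc[2]+q["cx"],pc[1]*q["fy"]/pc[2]+q["cy"])
E
```

```text
side [603.  -23.6  36.7]
325.58919293787125 255.36856505200535
348.22945264665816 245.7589784183287
scene [662.   -5.9  31.3]
322.5491215684852 272.07925210417346
330.0557619873836 285.41651179056026
```

Three independent readings put the tips about 35 mm above the reported TCP, whose own height agrees with the camera. I'll go down gently, with the open fingers clear of the disc.

```bash
python3 -m inch '[[[0,0,0.05],0,0],[[0,0,0.05],0,0],[[0,0,0.05],0,0],[[0,0,0.05],0,0],[[0,0,0.03],0,0],[[0,0,0.03],0,0],[[0,0,0.03],0,0],[[0,0,0],0,0.4],[[0,0,0],0,0.4],[[0,0,0],0,0.4]]'
python3 -m inch '[[[0,0,0],0,1],[[0,0,0],0,1],[[0,0,0],0,1],[[0,0,0],0,1],[[0,0,0],0,1],[[0,0,0],0,1],[[0,0,0],0,1],[[0,0,0],0,1],[[0,0,0],0,1],[[0,0,0],0,1]]'

```

```text
t: 12.5
eef_pos: [632.2, -6.0, -24.6]
tcp_rot: [3.141, 0.0, 1.571]
ft_force: [0.2, -0.1, -0.3]
opening: 0.307
grip_force: 0.0
t: 13.75
eef_pos: [632.2, -6.0, -24.6]
tcp_rot: [3.142, 0.0, 1.571]
ft_force: [0.2, 0.3, 2.4]
opening: 0.176
grip_force: 30.0
```

The stub is held with 30 N. I'll lift and carry it to above the round pocket.

```bash
python3 -m inch '[[[0,0,-0.2],0,1],[[0,0,-0.35],0,1],[[0.3,-0.06,-0.25],0,1],[[0.5,-0.1,0],0,1],[[0.6,-0.1,0],0,1],[[0.6,-0.1,0],0,1],[[0.6,-0.1,0],0,1],[[0.5,-0.1,0],0,1],[[0.25,-0.05,0],0,1],[[0.1,-0.05,0],0,1]]'
python3 - <<'E'
from h import *
np.set_printoptions(precision=1,suppress=True)
e=env.state()["eef_pos"]; print(e)
P=[]
for k in("wrist","side","scene"):
    q=eyes.read_camera(k);P.append(q)
    for n in("blank","die_hole0"):
        for r in eyes.spot_point(n,q)[:1]: print(k,n,r["score"],np.array(r["centre"]),atz(q,r["centre"],20 if n!="blank" else e[2]+24.6))
f=lambda q,r,c:cv2.resize(np.array(q["pixels"])[r:r+120,c:c+160,::-1],(400,300),interpolation=cv2.INTER_CUBIC)
cv2.imwrite("pics/m6.png",np.vstack([np.hstack([cv2.resize(np.array(P[0]["pixels"])[:,:,::-1],(400,300)),f(P[0],206,242)]),np.hstack([f(P[1],150,200),f(P[2],190,310)])]))
E
```

```text
t: 15.0
eef_pos: [592.3, 201.9, 23.6]
tcp_rot: [3.141, 0.0, 1.572]
ft_force: [-0.4, -0.0, -1.2]
opening: 0.18
grip_force: 30.0
[592.3 201.9  23.6]
wrist blank 0.86 [286.9 325.7] [593.8 199.9  48.2]
side blank 0.49 [192.  271.7] [585.3 206.7  48.2]
side die_hole0 0.72 [200.4 275.6] [594.1 206.8  20. ]
scene blank 0.42 [238.4 389.8] [581.4 202.   48.2]
scene die_hole0 0.65 [247.5 391.5] [587.8 206.3  20. ]
```

View pics/m6.png

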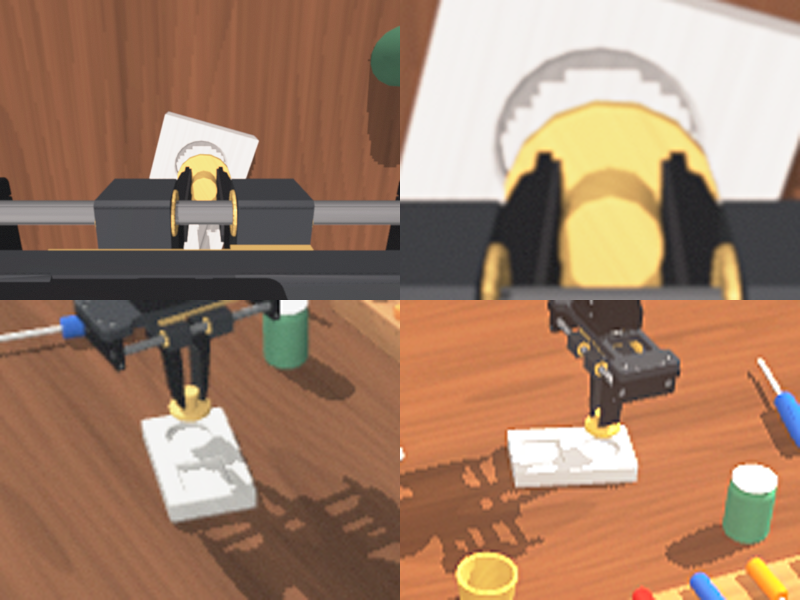

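```bash
cat > fit.py <<'E'
from h import *
from scipy.optimize import least_squares
np.set_printoptions(precision=2,suppress=True)
def fit(q,uv,z,r):
    P=np.array([atz(q,(v,u),z)[:2] for u,v in uv])
    s=least_squares(lambda c:np.hypot(*(P-c).T)-r,P.mean(0));return s.x,s.fun
def free(q,uv,z):
    P=np.array([atz(q,(v,u),z)[:2] for u,v in uv])
    s=least_squares(lambda c:np.hypot(*(P-c[:2]).T)-c[2],[*P.mean(0),20]);return s.x
E
python3 - <<'E'
from fit import *
e=env.state()["eef_pos"];q=eyes.read_camera("wrist")
o=lambda L:[(242+(x-400)/2.5-.3,206+y/2.5-.3) for x,y in L]
H=o([(498,125),(510,95),(540,66),(600,50),(655,62),(688,92),(697,125)])
print("hole",fit(q,H,20,21.5),free(q,H,20))
a=np.array(q["pixels"]).astype(int);Y=(a[:,:,0]-a[:,:,2]>60)&(a[:,:,0]>190)&(a[:,:,1]>150)
c=np.array([(u,np.nonzero(Y[240:280,u])[0][0]+239.5) for u in range(290,366,3) if Y[240:280,u].any()])
print(c.tolist())
for z in(e[2]+30,e[2]+31): print("disc",fit(q,c,z,20),free(q,c,z))
cv2.imwrite("pics/m7.png",cv2.resize(np.array(q["pixels"])[215:295,260:380,::-1],(720,480),interpolation=cv2.INTER_CUBIC))
E
```

```text
hole (array([591.9 , 200.72]), array([ 0.44,  0.3 , -0.18, -0.65,  0.25,  0.7 , -0.14])) [591.9  199.98  22.04]
[[290.0, 264.5], [293.0, 260.5], [296.0, 257.5], [299.0, 255.5], [302.0, 252.5], [305.0, 250.5], [308.0, 249.5], [311.0, 248.5], [314.0, 247.5], [317.0, 246.5], [320.0, 245.5], [323.0, 245.5], [326.0, 246.5], [329.0, 246.5], [332.0, 246.5], [335.0, 246.5], [338.0, 247.5], [341.0, 248.5], [344.0, 250.5], [347.0, 251.5], [350.0, 252.5], [353.0, 254.5], [356.0, 258.5], [359.0, 261.5], [362.0, 264.5], [365.0, 271.5]]
disc (array([594.29, 199.97]), array([-0.34, -0.24, -0.21, -0.36,  0.03,  0.17,  0.02, -0.02,  0.03,
        0.18,  0.43,  0.31, -0.18, -0.13,  0.02,  0.25,  0.13,  0.1 ,
       -0.25, -0.06,  0.22,  0.24, -0.3 , -0.27, -0.04, -0.44])) [594.35 200.9   19.19]
disc (array([594.28, 200.24]), array([-0.38, -0.27, -0.23, -0.37,  0.02,  0.17,  0.03, -0.02,  0.04,
        0.19,  0.44,  0.32, -0.17, -0.11,  0.04,  0.27,  0.14,  0.11,
       -0.24, -0.06,  0.22,  0.23, -0.31, -0.29, -0.07, -0.49])) [594.36 201.29  19.08]
```

View pics/m7.png

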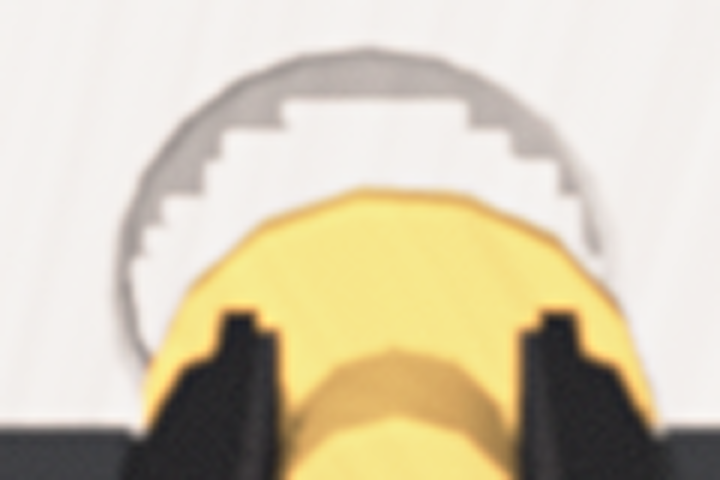

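Fitting gives the pocket at (591.9, 200.7) and the disc at (594.3, 200.1), so I need -2.4 in x and +0.6 in y. I'll apply that and lower.

```bash
python3 -m inch '[[[0.01,-0.04,0.1],0,1],[[0,0,0.12],0,1],[[0,0,0.12],0,1],[[0,0,0.04],0,1],[[0,0,0.04],0,1],[[0,0,0.03],0,1],[[0,0,0.03],0,1],[[0,0,0.02],0,1],[[0,0,0.02],0,1],[[0,0,0],0,1]]'

```

```text
t: 16.75
eef_pos: [590.2, 201.6, -7.9]
tcp_rot: [3.142, 0.0, 1.571]
ft_force: [0.2, -1.4, -2.0]
opening: 0.179
grip_force: 30.0
```

No contact force, so the disc has entered the pocket. I'll lower the last bit, release and lift.

```bash
python3 -m inch '[[[0,0,0.02],0,1],[[0,0,0.02],0,1],[[0,0,0],0,0.3],[[0,0,0],0,0.3],[[0,0,0],0,0.3],[[0,0,0],0,0.3],[[0,0,-0.1],0,0.2],[[0,0,-0.3],0,0],[[0,0,-0.4],0,0],[[0,0,-0.4],0,0]]'
python3 - <<'E'
from fit import *
e=env.state()["eef_pos"];print(e);q=eyes.read_camera("wrist");s=eyes.read_camera("side")
for k,p in(("w",q),("s",s)):
  for n in("blank","die_hole0"):
    for r in eyes.spot_point(n,p)[:1]: print(k,n,r["score"],np.array(r["centre"]),atz(p,r["centre"],14 if n=="blank" else 20))
f=lambda q,r,c:cv2.resize(np.array(q["pixels"])[r:r+120,c:c+160,::-1],(400,300),interpolation=cv2.INTER_CUBIC)
np.save("w8.npy",q["pixels"])
m=eyes.cut_out("blank",q)
if m:
    ys,xs=np.nonzero(m[0]["mask"]);print(xs.min(),xs.max(),ys.min(),ys.max())
    pts=[(u,ys[xs==u].min()-.5) for u in range(xs.min()+4,xs.max()-3,3)]
    print(fit(q,pts,20,20),free(q,pts,20))
E
```

```text
t: 18.0
eef_pos: [590.4, 201.7, 63.8]
tcp_rot: [3.141, -0.0, 1.571]
ft_force: [-0.2, 0.2, -0.4]
opening: 0.499
grip_force: 0.0
[590.42 201.66  63.81]
w blank 0.65 [242.  326.9] [592.6  201.27  14.  ]
w die_hole0 0.17 [242.6 325.1] [591.46 202.52  20.  ]
s blank 0.5 [200.7 273.5] [592.71 215.87  14.  ]
s die_hole0 0.77 [200.9 275. ] [591.85 205.75  20.  ]
294 357 214 274
(array([591.23, 201.35]), array([-0.06,  0.  ,  0.07, -0.03,  0.13, -0.06, -0.05,  0.15, -0.09,
       -0.16, -0.06,  0.22,  0.05,  0.08, -0.26,  0.17, -0.17, -0.15,
        0.24])) [591.23 201.31  20.03]
```

The seated disc fits radius 20.03 at the die's top height with 0.1 mm scatter, centred on (591.2, 201.3), so it is flush. Next I work out the way to the tweezers, with a quarter turn so that the camera sits on the tips' side.

```bash
python3 - <<'E'
import numpy as np
d=np.array([-70.,-448]);w=np.array([.3,.7]+[1]*16+[.7,.3]);w/=w.sum();a=0
for i in range(20):
    a+=1 if i>0 and i<19 else 0
    t=np.radians(5*a-2.5);v=d*w[i]/60
    print(i,round(v@[np.sin(t),np.cos(t)],2),round(v@[np.cos(t),-np.sin(t)],2))
E
```

```text
0 -0.12 -0.02
1 -0.29 -0.03
2 -0.42 -0.01
3 -0.42 0.03
4 -0.42 0.06
5 -0.41 0.1
6 -0.4 0.13
7 -0.38 0.17
8 -0.37 0.2
9 -0.35 0.23
10 -0.33 0.26
11 -0.3 0.29
12 -0.28 0.32
13 -0.25 0.34
14 -0.22 0.36
15 -0.19 0.38
16 -0.15 0.39
17 -0.12 0.4
18 -0.06 0.29
19 -0.02 0.12
```

```bash
python3 -m inch '[[[-0.12,-0.02,-0.2],0,-0.3],[[-0.29,-0.03,-0.3],1,-0.3],[[-0.42,-0.01,-0.3],1,-0.3],[[-0.42,0.03,-0.2],1,-0.3],[[-0.42,0.06,-0.1],1,-0.3],[[-0.41,0.1,0],1,-0.3],[[-0.4,0.13,0],1,-0.3],[[-0.38,0.17,0],1,-0.3],[[-0.37,0.2,0],1,-0.3],[[-0.35,0.23,0],1,-0.3]]'
python3 -m inch '[[[-0.33,0.26,0],1,-0.3],[[-0.3,0.29,0],1,-0.3],[[-0.28,0.32,0],1,-0.3],[[-0.25,0.34,0],1,-0.3],[[-0.22,0.36,0],1,-0.3],[[-0.19,0.38,0],1,-0.3],[[-0.15,0.39,0],1,-0.3],[[-0.12,0.4,0],1,-0.3],[[-0.06,0.29,0],1,-0.3],[[-0.02,0.12,0],0,-0.3]]'
python3 - <<'E'
from fit import *
e=env.state();print(e["eef_pos"],R.from_euler("xyz",e["tcp_rot"]).as_matrix())
q=eyes.read_camera("wrist");save(q,"w9.png")
for n,z in(("grip",33),("tips",31),("pointer",41),("red_mark",41),("tweezers",24),("rest",0)):
    for r in eyes.spot_point(n,q)[:1]: print(n,r["score"],np.array(r["centre"]),atz(q,r["centre"],z))
E
```

```text
t: 19.6
eef_pos: [564.2, -24.7, 128.2]
tcp_rot: [3.141, -0.0, 0.782]
ft_force: [0.1, -0.8, -0.3]
opening: 0.651
grip_force: 0.0
t: 20.85
eef_pos: [538.4, -250.2, 128.0]
tcp_rot: [3.142, -0.0, -0.001]
ft_force: [-0.1, 0.7, -0.2]
opening: 0.65
grip_force: 0.0
[ 538.42 -250.2   128.01] [[ 1. -0.  0.]
 [-0. -1. -0.]
 [ 0.  0. -1.]]
grip 0.68 [258.  323.6] [ 513.65 -247.65   33.  ]
tips 0.88 [197.7 315.5] [ 559.93 -241.7    31.  ]
pointer 0.97 [209.9 340.2] [ 552.64 -259.77   41.  ]
red_mark 0.53 [225.2 324.1] [ 541.28 -248.11   41.  ]
tweezers 0.84 [254.2 328.7] [ 513.93 -251.62   24.  ]
rest 0.65 [250.8 323.7] [ 509.57 -247.56    0.  ]
```

View pics/w9.png

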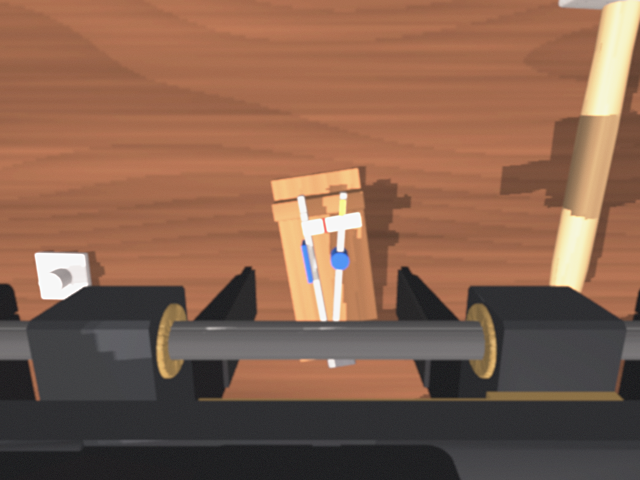

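The picture shows the tweezers at columns 300–362. The fixed arm is at left, leaning slightly to +y, with the blue plate at (308, 262) and the blue upright at (340, 260). The red mark is near (324, 225) and the pointer near (342, 203). I'll measure by colour.

```bash
cat > tw.py <<'E'
from fit import *
def meas(q,zt,box=(150,300,270,390)):
    """colour centroids; zt: world height of underside"""
    r0,r1,c0,c1=box
    a=np.array(q["pixels"])[r0:r1,c0:c1];h=cv2.cvtColor(a,cv2.COLOR_RGB2HSV).astype(int);H,S,V=h[:,:,0],h[:,:,1],h[:,:,2]
    out={}
    for n,m in(("red",((H<6)|(H>174))&(S>140)&(V>120)),("yel",(H>20)&(H<34)&(S>110)&(V>150)),("blue",(H>100)&(H<130)&(S>130)&(V>60)),("white",(S<50)&(V>190))):
        k,l,st,ce=cv2.connectedComponentsWithStats(m.astype(np.uint8))
        out[n]=[(int(st[i][4]),ce[i]+[c0,r0],[int(x) for x in st[i][:4]+[c0,r0,0,0]],atz(q,(ce[i][1]+r0,ce[i][0]+c0),zt+17)[:2]) for i in np.argsort(-st[1:,4])[:3]+1 if st[i][4]>5] if k>1 else []
    return out
E
python3 - <<'E'
from tw import *
q=eyes.read_camera("wrist")
for n,L in meas(q,24).items():
    for x in L: print(n,*x)
# fixed arm: white pixels in rows near, left edge of arm
a=cv2.cvtColor(np.array(q["pixels"]),cv2.COLOR_RGB2HSV)
for r in(200,206,212,236,242,280,288,296,304,312):
    m=(a[r,285:360,1]<60)&(a[r,285:360,2]>150);i=np.nonzero(m)[0]+285
    print(r,i.tolist())
E
```

```text
blue 251 [340.86 260.21] [333, 250, 17, 20] [ 515.05 -258.98]
blue 137 [308.47 263.13] [304, 243, 10, 40] [ 512.71 -234.78]
white 903 [312.54 242.1 ] [299, 196, 27, 104] [ 529.02 -237.93]
white 680 [344.12 226.65] [327, 213, 36, 40] [ 540.78 -261.08]
white 203 [339.16 284.39] [335, 270, 10, 30] [ 495.82 -257.89]
200 [299, 300, 301, 302, 303, 304, 305, 306]
206 [300, 301, 302, 303, 304, 305, 306, 307]
212 [302, 303, 304, 305, 306, 307, 308]
236 [306, 307, 308, 309, 310, 311, 312, 339, 340, 341, 342, 343, 344, 345]
242 [306, 307, 308, 309, 310, 311, 312, 313, 339, 340, 341, 342, 343, 344, 345]
280 [315, 316, 317, 318, 319, 320, 336, 337, 338, 339, 340, 341, 342]
288 [316, 317, 318, 319, 320, 321, 322, 336, 337, 338, 339, 340, 341, 342]
296 [317, 318, 319, 320, 321, 322, 323, 335, 336, 337, 338, 339, 340, 341]
304 [319, 320, 321, 322, 323, 324, 325, 335, 336, 337, 338, 339, 340, 341]
312 [320, 321, 322, 323, 324, 325, 326, 335, 336, 337, 338, 339, 340]
```

```bash
python3 - <<'E'
from tw import *
q=eyes.read_camera("wrist")
P=np.array([atz(q,(r,c),41)[:2] for r,c in((200,302.5),(206,303.5),(212,305),(236,309),(242,309.5),(280,317.5),(288,319),(296,320),(304,322),(312,323))])
k=np.polyfit(P[:,0],P[:,1],1);print("heading deg",np.degrees(np.arctan(k[0])),P[[0,-1]], np.polyval(k,P[:,0])-P[:,1])
a=cv2.cvtColor(np.array(q["pixels"]),cv2.COLOR_RGB2HSV)
for r in(220,224,228): print(r,[tuple(int(v) for v in x) for x in a[r,316:336]])
print([tuple(int(v) for v in x) for x in a[196:212,343]])
E
```

```text
heading deg 9.716442456142415 [[ 560.42 -230.97]
 [ 473.14 -245.69]] [ 0.07 -0.02  0.26 -0.07 -0.52  0.18  0.2  -0.17  0.22 -0.15]
220 [(22, 16, 246), (30, 7, 246), (45, 2, 248), (90, 4, 251), (100, 6, 254), (99, 7, 255), (90, 7, 255), (13, 20, 248), (3, 115, 248), (1, 158, 248), (5, 81, 248), (77, 7, 255), (95, 6, 253), (105, 2, 249), (90, 1, 248), (90, 1, 248), (120, 1, 248), (0, 0, 247), (0, 0, 247), (0, 0, 247)]
224 [(0, 0, 247), (0, 0, 247), (0, 0, 247), (0, 0, 247), (0, 0, 247), (120, 1, 248), (90, 2, 249), (86, 7, 254), (11, 42, 247), (2, 137, 247), (2, 139, 247), (11, 42, 247), (86, 8, 255), (100, 3, 250), (120, 1, 248), (0, 0, 247), (0, 0, 247), (0, 0, 247), (0, 0, 247), (0, 0, 247)]
228 [(0, 0, 247), (0, 0, 247), (0, 0, 247), (0, 0, 247), (0, 0, 247), (0, 0, 247), (90, 1, 248), (90, 3, 250), (83, 8, 255), (7, 59, 247), (1, 149, 247), (2, 121, 247), (13, 20, 247), (90, 6, 253), (105, 2, 249), (0, 0, 247), (0, 0, 247), (0, 0, 247), (0, 0, 247), (0, 0, 247)]
[(90, 1, 249), (105, 2, 249), (120, 2, 249), (19, 20, 243), (26, 94, 246), (30, 113, 248), (30, 105, 249), (30, 99, 248), (30, 100, 248), (30, 100, 248), (30, 100, 248), (30, 100, 248), (30, 102, 248), (30, 102, 248), (30, 103, 248), (30, 103, 248)]
```

Heading is 9.7°, and the grip is near (513, -248) after allowing for the camera's 2 mm offset seen with the blank. I'll align, descend and close gently to about 26 mm.

```bash
python3 -m inch '[[[-0.2,-0.02,0.2],-0.97,-0.3],[[-0.2,0.01,0.3],-0.97,-0.3],[[-0.02,0,0.4],0,-0.3],[[0,0,0.4],0,-0.3],[[0,0,0.35],0,-0.3],[[0,0,0.3],0,-0.3],[[0,0,0.2],0,-0.3],[[0,0,0.15],0,-0.3],[[0,0,0.1],0,-0.2],[[0,0,0.05],0,0]]'
python3 - <<'E'
from tw import *
e=env.state();print(e["eef_pos"],e["tcp_rot"],e["ft_force"])
q=eyes.read_camera("wrist")
M=meas(q,24,(130,330,220,420))
for x in M["blue"]: print("blue",*x)
Rm=R.from_euler("xyz",e["tcp_rot"]).as_matrix()
for x in M["blue"]: print(Rm.T@(np.r_[x[3],41]-e["eef_pos"]))
E
```

```text
t: 22.55
eef_pos: [513.9, -249.8, -19.3]
tcp_rot: [3.141, -0.0, 0.169]
ft_force: [0.1, -0.7, -0.5]
opening: 0.548
grip_force: 0.0
[ 513.85 -249.76  -19.31] [ 3.14 -0.    0.17] [ 0.14 -0.68 -0.51]
blue 667 [348.86 309.29] [335, 291, 33, 30] [ 519.09 -257.34]
blue 406 [287.8  296.16] [284, 268, 9, 53] [ 520.48 -233.43]
[  3.9    8.36 -60.31]
[  9.3  -14.97 -60.31]
```

```bash
python3 -m inch '[[[0.03,-0.03,0],0,0.1],[[0,0,0],0,0.2],[[0,0,0],0,0.3],[[0,0,0],0,0.35],[[0,0,0],0,0.4],[[0,0,0],0,0.45],[[0,0,0],0,0.45],[[0,0,0],0,0.45],[[0,0,0],0,0.45],[[0,0,0],0,0.45]]'
python3 - <<'E'
from tw import *
e=env.state();print(e["eef_pos"],e["tcp_rot"])
q=eyes.read_camera("wrist");np.save("w10.npy",q["pixels"])
a=cv2.cvtColor(np.array(q["pixels"]),cv2.COLOR_RGB2HSV).astype(int)
for n in("red_mark","pointer","tips","grip"):
    for r in eyes.spot_point(n,q)[:1]: print(n,r["score"],np.array(r["centre"]))
b=a[130:300,240:400];H,S=b[:,:,0],b[:,:,1]
for n,m in(("red",((H<9)|(H>172))&(S>80)),("yel",(H>=24)&(H<36)&(S>60)),("blue",(H>100)&(H<130)&(S>130))):
    k,l,st,ce=cv2.connectedComponentsWithStats(m.astype(np.uint8))
    for i in range(1,k):
        if st[i][4]>15: print(n,ce[i]+[240,130],st[i][:5]+[240,130,0,0,0])
E
```

```text
t: 23.85
eef_pos: [515.4, -247.8, -19.1]
tcp_rot: [3.141, -0.0, 0.169]
ft_force: [0.5, -1.3, 5.0]
opening: 0.277
grip_force: 5.9
[ 515.44 -247.83  -19.1 ] [ 3.14 -0.    0.17]
red_mark 0.55 [263.1 347.2]
pointer 0.85 [224.9 358.3]
tips 0.75 [200.  344.7]
grip 0.58 [225.9 356.9]
red [348.09 258.2 ] [343 244  10  29 225]
yel [360.76 225.04] [355 210  14  34 318]
blue [298.29 287.44] [293 274  11  26 234]
blue [334.75 297.85] [331 296   7   4  20]
```

The tweezers are gripped at 26 mm. I'll lift gently and check they stay level.

```bash
python3 -m inch '[[[0,0,-0.03],0,0.45],[[0,0,-0.07],0,0.45],[[0,0,-0.1],0,0.45],[[0,0,-0.12],0,0.45],[[0,0,-0.12],0,0.45],[[0,0,-0.1],0,0.45],[[0,0,-0.06],0,0.45],[[0,0,-0.02],0,0.45],[[0,0,0],0,0.45],[[0,0,0],0,0.45]]'
cat > pm.py <<'E'
from tw import *
def pm():
    e=env.state();p=e["eef_pos"];zt=p[2]+43
    print(np.round(p,1),np.round(e["tcp_rot"],3),"ft",np.round(e["ft_force"],1),"open",e["opening"],"grip",e["grip_force"],"t",e["t"])
    q=eyes.read_camera("wrist");a=np.array(q["pixels"])
    b=cv2.cvtColor(a,cv2.COLOR_RGB2HSV).astype(int)[130:300,240:400];H,S=b[:,:,0],b[:,:,1]
    Rm=R.from_euler("xyz",e["tcp_rot"]).as_matrix();o={}
    for n,m in(("red",((H<9)|(H>172))&(S>80)),("yel",(H>=24)&(H<36)&(S>60)),("blue",(H>100)&(H<130)&(S>130))):
        k,l,st,ce=cv2.connectedComponentsWithStats(m.astype(np.uint8))
        if k<2: continue
        i=1+np.argmax(st[1:,4]);v,u=np.nonzero(l==i)
        w=S[v,u].astype(float)
        W=np.array([Rm.T@(atz(q,(y+130,x+240),zt+17)-p) for x,y in zip(u,v)])[:,:2]
        c=np.average(W,axis=0,weights=w);ev,V=np.linalg.eigh(np.cov(W.T));d=V[:,1]*np.sign(V[0,1])
        o[n]=(c,d);print(n,len(u),"px",np.round([u.mean()+240,v.mean()+130],1),"tool xy",c,"axis deg",np.degrees(np.arctan2(d[1],d[0])),"ext",np.round(2*np.sqrt(3*ev),1))
    return q,o,e
E
python3 -c "
from pm import *
pm()"
```

```text
t: 25.35
eef_pos: [515.1, -247.6, 17.7]
tcp_rot: [-3.141, 0.0, 0.169]
ft_force: [0.1, 0.0, -1.3]
opening: 0.273
grip_force: 4.6
[ 515.1 -247.6   17.7] [-3.14  0.    0.17] ft [ 0.1  0.  -1.3] open 0.2730931644947705 grip 4.606936275959015 t 25.35
red 222 px [348.7 258.4] tool xy [24.27  8.01] axis deg 4.1857342783133635 ext [ 2.9 11.3]
yel 318 px [361.  225.4] tool xy [36.52 12.29] axis deg 8.291690975471328 ext [ 3.7 11.9]
blue 239 px [298.7 287.7] tool xy [ 12.53 -10.8 ] axis deg 7.645428727886764 ext [ 3.6 10.1]
```

The tweezers are held: weight 0.9 N, and the image is unchanged, so they are level. I'll carry them smoothly to the die.

```bash
python3 -m inch '[[[0.025,-0.1,0],0,0.45],[[0.05,-0.21,0],0,0.45],[[0.075,-0.32,0],0,0.45],[[0.1,-0.42,0],0,0.45],[[0.1,-0.42,0],0,0.45],[[0.1,-0.42,0],0,0.45],[[0.1,-0.42,0],0,0.45],[[0.1,-0.42,0],0,0.45],[[0.1,-0.42,0],0,0.45],[[0.1,-0.42,0],0,0.45]]'
python3 -m inch '[[[0.1,-0.42,0],0,0.45],[[0.1,-0.42,0],0,0.45],[[0.1,-0.42,0],0,0.45],[[0.1,-0.42,0],0,0.45],[[0.1,-0.42,0],0,0.45],[[0.1,-0.42,0],0,0.45],[[0.1,-0.42,0],0,0.45],[[0.075,-0.32,0],0,0.45],[[0.05,-0.21,0],0,0.45],[[0.025,-0.1,0],0,0.45]]'
python3 - <<'E'
from pm import *
q,o,e=pm();p=e["eef_pos"];Rm=R.from_euler("xyz",e["tcp_rot"]).as_matrix()
s=eyes.read_camera("side");c=eyes.read_camera("scene")
L=[]
for k,i in(("w",q),("s",s),("c",c)):
    for n,z in(("tips",p[2]+50),("blank",14)):
        for r in eyes.spot_point(n,i)[:1]:
            print(k,n,r["score"],np.array(r["centre"]),atz(i,r["centre"],z))
            if n=="tips" and k!="w":L.append((i,r["centre"]))
if len(L)>1: print("tri",tri(L))
a=cv2.cvtColor(np.array(q["pixels"]),cv2.COLOR_RGB2HSV)
for r in range(205,290,8):
    m=(a[r,270:380,1]<60)&(a[r,270:380,2]>150);i=np.nonzero(np.diff(np.r_[0,m.astype(int),0]))[0]+270
    print(r,i.tolist())
np.save("w11.npy",q["pixels"])
E
```

```text
t: 26.65
eef_pos: [529.0, -25.8, 18.0]
tcp_rot: [-3.142, -0.0, 0.17]
ft_force: [0.5, 0.2, -1.1]
opening: 0.274
grip_force: 4.6
t: 27.9
eef_pos: [543.4, 192.5, 17.9]
tcp_rot: [3.142, 0.0, 0.17]
ft_force: [-0.3, -0.1, -1.5]
opening: 0.272
grip_force: 4.6
[543.4 192.5  17.9] [3.14 0.   0.17] ft [-0.3 -0.1 -1.5] open 0.27239501879969996 grip 4.608698263764381 t 27.9
red 231 px [348.7 258.5] tool xy [24.24  8.02] axis deg 3.98644374373021 ext [ 3.  11.3]
yel 1470 px [316.3 164.1] tool xy [58.98 -3.93] axis deg 57.822217025180535 ext [10.  26.9]
blue 240 px [298.7 287.5] tool xy [ 12.62 -10.81] axis deg 7.086601636318316 ext [ 3.6 10.3]
w tips 0.75 [199.1 346.9] [588.99 192.61  67.91]
w blank 0.63 [174.7 326.4] [591.19 200.92  14.  ]
s tips 0.65 [188.9 274.8] [585.22 188.41  67.91]
s blank 0.63 [285.5 436.6] [ 734.93 -213.28   14.  ]
c tips 0.72 [246.8 387.4] [640.88 164.97  67.91]
c blank 0.68 [247.4 388.1] [576.53 201.47  14.  ]
tri [596.44 196.06  45.  ]
205 [270, 294, 299, 300, 309, 320, 354, 380]
213 [270, 320, 336, 358, 369, 380]
221 [270, 356, 368, 380]
229 [270, 353, 366, 380]
237 [272, 351, 364, 380]
245 [289, 346, 355, 358, 360, 380]
253 [306, 345, 354, 380]
261 [306, 345, 354, 380]
269 [306, 344, 353, 380]
277 [306, 316, 347, 356, 376, 380]
285 [306, 316, 345, 355]
```

```bash
python3 - <<'E'
import numpy as np,cv2
a=cv2.cvtColor(np.load("w10.npy"),cv2.COLOR_RGB2HSV)
for r in range(190,300,6):
    m=(a[r,270:400,1]<70)&(a[r,270:400,2]>140);i=np.nonzero(np.diff(np.r_[0,m.astype(int),0]))[0]+270
    H,S=a[r,270:400,0].astype(int),a[r,270:400,1]
    y=np.nonzero((H>=24)&(H<36)&(S>60))[0]+270; d=np.nonzero(((H<9)|(H>172))&(S>80))[0]+270
    d=d[(d>340)&(d<356)]
    print(r,i.tolist(),"Y",[y.min(),y.max()] if len(y) else "","R",[d.min(),d.max()] if len(d) else "")
E
```

```text
190 [310, 317] Y  R 
196 [307, 321, 358, 365] Y  R 
202 [307, 320, 357, 372] Y  R 
208 [307, 320, 356, 370] Y  R 
214 [307, 319, 355, 358] Y [np.int64(358), np.int64(368)] R 
220 [307, 319, 353, 357] Y [np.int64(356), np.int64(367)] R 
226 [307, 319] Y [np.int64(356), np.int64(365)] R 
232 [307, 318, 365, 366] Y [np.int64(356), np.int64(363)] R 
238 [307, 318, 364, 365] Y [np.int64(355), np.int64(362)] R 
244 [306, 344, 353, 364] Y  R [np.int64(345), np.int64(351)]
250 [306, 345, 353, 400] Y  R [np.int64(345), np.int64(352)]
256 [305, 345, 353, 400] Y  R [np.int64(345), np.int64(352)]
262 [305, 344, 352, 400] Y  R [np.int64(345), np.int64(351)]
268 [305, 344, 352, 400] Y  R [np.int64(344), np.int64(351)]
274 [305, 316, 346, 358] Y  R 
280 [305, 316, 345, 357] Y  R 
286 [304, 316, 343, 355] Y  R 
292 [304, 316, 342, 354] Y  R 
298 [304, 315, 341, 353] Y  R
```

```bash
cat > lat.py <<'E'
from tw import *
def lat(q,e,inner,red,yel,zt):
    p=e["eef_pos"];Rm=R.from_euler("xyz",e["tcp_rot"]).as_matrix()
    f=lambda L,z:np.array([(Rm.T@(atz(q,(r,c),z)-p))[:2] for r,c in L])
    I=f(inner,zt+18);k=np.polyfit(I[:,0],I[:,1],1);n=np.array([-k[0],1])/np.hypot(1,k[0])
    D=lambda L,z:(f(L,z)-[0,k[1]])@n
    print("heading in tool",np.degrees(np.arctan(k[0])),"mark",D(red,zt+17).round(2),"pointer",D(yel,zt+17).round(2))
E
python3 - <<'E'
from lat import *
q=eyes.read_camera("wrist");e=env.state()
lat(q,e,[(202,319.5),(208,319.5),(214,318.5),(220,318.5),(226,318.5),(232,317.5),(238,317.5),(274,315.5),(280,315.5),(286,315.5),(292,315.5),(298,314.5)],
 [(250,348.6),(256,348.5),(262,348),(268,347.7)],[(214,363),(220,361.7),(226,360.5),(232,359.3),(238,358.5)],e["eef_pos"][2]+43)
E
```

```text
heading in tool 2.9714170460602003 mark [11.67 11.79 11.75 11.8 ] pointer [15.99 15.68 15.41 15.14 15.01]
```

The mark stands at p ≈ 11.75 and the pointer at ≈ 15.4, which the opening of 25.9 mm confirms (15.2). I need 2.4 mm less width, so claw 0.50, and I'll centre the tips over the stub at the same time.

```bash
python3 -m inch '[[[0.01,-0.02,0],0,0.45],[[0.015,-0.04,0],0,0.45],[[0.015,-0.04,0],0,0.45],[[0.005,-0.01,0],0,0.46],[[0,0,0],0,0.47],[[0,0,0],0,0.48],[[0,0,0],0,0.49],[[0,0,0],0,0.5],[[0,0,0],0,0.5],[[0,0,0],0,0.5]]'
cat > scan.py <<'E'
from lat import *
q=eyes.read_camera("wrist");e=env.state();np.save("w12.npy",q["pixels"])
print(e["opening"],e["grip_force"],e["ft_force"],e["eef_pos"])
for n,z in(("tips",e["eef_pos"][2]+50),("blank",14),("pointer",e["eef_pos"][2]+60),("red_mark",e["eef_pos"][2]+60)):
    for r in eyes.spot_point(n,q)[:1]: print(n,r["score"],np.array(r["centre"]),atz(q,r["centre"],z))
a=cv2.cvtColor(np.array(q["pixels"]),cv2.COLOR_RGB2HSV).astype(int)
for r in range(202,300,6):
    H,S,V=a[r,:,0],a[r,:,1],a[r,:,2]
    y=np.nonzero((H>=24)&(H<36)&(S>60))[0];d=np.nonzero(((H<9)|(H>172))&(S>80))[0]
    d=d[(d>335)&(d<362)];y=y[y>335]
    sd=S[340:360].astype(float)*((H[340:360]<15)|(H[340:360]>170));c=(sd@np.arange(340,360)/sd.sum()).round(2) if len(d) else ""
    g=np.nonzero(np.abs(np.diff(V[298:335]))>12)[0]+298
    print(r,"Y",[int(y.min()),int(y.max()),len(y)] if len(y) else "","R",[int(d.min()),int(d.max())] if len(d) else "",c,"edges",g.tolist())
E
python3 scan.py
```

```text
t: 29.65
eef_pos: [545.1, 198.7, 17.9]
tcp_rot: [3.142, -0.0, 0.169]
ft_force: [-0.5, -0.2, -0.2]
opening: 0.252
grip_force: 5.3
0.2529260484183956 5.311814444430638 [-0.07  0.3  -0.46] [545.16 198.74  17.95]
tips 0.9 [201.  353.3] [590.4  196.3   67.95]
blank 0.76 [179.3 339. ] [591.71 200.44  14.  ]
pointer 0.96 [225.7 353.1] [582.99 195.64  77.95]
red_mark 0.73 [263.  351.5] [568.82 193.58  77.95]
202 Y [351, 369, 2] R   edges [298, 299, 303, 304, 305, 306]
208 Y [336, 350, 13] R   edges [301, 302, 303, 307, 308, 309, 310]
214 Y [338, 364, 12] R   edges [306, 307, 308, 313, 314]
220 Y [354, 362, 9] R   edges [324, 325, 327, 328, 329]
226 Y [353, 361, 9] R   edges [312, 313, 314, 322, 323, 324]
232 Y [353, 360, 8] R   edges [312, 313, 314, 322, 323]
238 Y  R   edges [312, 313, 321, 322, 323]
244 Y  R   edges [311, 312, 313, 322, 323]
250 Y  R [352, 359] 354.94 edges [298, 299, 300, 301, 312]
256 Y  R [351, 358] 354.51 edges [309, 310, 311]
262 Y  R [350, 357] 353.84 edges [309, 310, 311]
268 Y  R [350, 357] 353.32 edges [309, 310, 311]
274 Y  R [351, 357] 352.04 edges [298, 300, 308, 309, 310, 320, 321]
280 Y  R   edges [298, 308, 309, 310, 319, 320]
286 Y  R [354, 354] 349.92 edges [298, 299, 308, 309, 310, 319, 320]
292 Y  R [354, 354] 350.09 edges [298, 309, 318, 319]
298 Y  R [351, 351] 350.42 edges [298, 309, 318, 319, 325]
```

```bash
python3 - <<'E'
from lat import *
q=eyes.read_camera("wrist");e=env.state()
lat(q,e,[(226,322.8),(232,322.3),(238,321.9),(244,321.9),(274,320),(280,319.3),(286,319.3),(292,318.4),(298,318.3)],
 [(250,355.4),(256,354.5),(262,353.7),(268,353.4)],[(214,359.5),(220,358),(226,357),(232,356.5)],e["eef_pos"][2]+43)
E
```

```text
heading in tool 3.559014712385574 mark [12.62 12.47 12.36 12.44] pointer [13.01 12.65 12.47 12.47]
```

```bash
python3 - <<'E'
import numpy as np
for f in("w10.npy","w11.npy","w12.npy"):
    a=np.load(f).astype(int)
    for r in(232,260,286):
        print(f,r,"G",a[r,298:330,1].tolist(),"| G340",a[r,338:372,1].tolist())
E
```

```text
w10.npy 232 G [188, 188, 186, 183, 183, 183, 183, 186, 193, 200, 206, 205, 204, 205, 205, 205, 205, 205, 202, 190, 176, 174, 173, 174, 173, 170, 167, 166, 166, 166, 165, 166] | G340 [169, 170, 171, 171, 171, 170, 170, 167, 163, 163, 163, 159, 147, 127, 114, 113, 126, 164, 208, 225, 227, 228, 227, 228, 227, 225, 218, 184, 142, 118, 113, 115, 116, 117]
w10.npy 260 G [179, 181, 181, 185, 185, 184, 193, 217, 227, 231, 232, 232, 231, 232, 233, 231, 232, 232, 232, 232, 232, 231, 232, 232, 232, 232, 231, 232, 231, 232, 232, 232] | G340 [231, 232, 232, 232, 234, 230, 193, 120, 69, 65, 68, 65, 68, 103, 167, 221, 232, 233, 232, 232, 231, 232, 232, 232, 232, 232, 233, 232, 232, 232, 232, 232, 232, 232]
w10.npy 286 G [68, 69, 66, 66, 64, 81, 126, 174, 200, 206, 204, 204, 204, 204, 204, 204, 201, 184, 154, 132, 125, 125, 126, 123, 124, 124, 123, 121, 122, 122, 124, 123] | G340 [119, 118, 118, 115, 115, 135, 173, 199, 205, 205, 204, 203, 205, 206, 205, 199, 182, 144, 96, 58, 35, 37, 41, 43, 40, 41, 35, 32, 29, 31, 31, 31, 33, 32]
w11.npy 232 G [232, 232, 232, 231, 232, 232, 233, 235, 232, 215, 178
[... 1231 characters left out ...]
210, 218, 231, 234, 233, 232, 232, 230, 229, 230, 229]
w12.npy 260 G [85, 86, 87, 87, 87, 87, 85, 86, 86, 84, 83, 86, 114, 158, 189, 198, 196, 196, 195, 194, 197, 195, 195, 196, 196, 195, 196, 195, 196, 195, 197, 195] | G340 [195, 195, 196, 197, 196, 196, 195, 196, 196, 195, 195, 179, 138, 85, 54, 52, 52, 50, 51, 84, 137, 180, 195, 195, 197, 196, 195, 196, 197, 194, 194, 195, 196, 195]
w12.npy 286 G [42, 46, 52, 53, 55, 53, 50, 53, 49, 55, 75, 117, 147, 161, 163, 161, 162, 164, 164, 162, 160, 145, 114, 87, 78, 79, 78, 79, 78, 77, 76, 76] | G340 [86, 92, 111, 139, 158, 163, 163, 162, 164, 163, 163, 165, 159, 136, 100, 68, 42, 30, 27, 33, 34, 30, 31, 32, 26, 23, 27, 25, 26, 29, 25, 24, 27, 20]
```

```bash
cat > sub.py <<'E'
from lat import *
def cross(v,x0,lev):
    s=v-lev;i=np.nonzero(s[:-1]*s[1:]<0)[0];return [round(float(x0+k+s[k]/(s[k]-s[k+1])),2) for k in i]
def run(q,e,a,dz=43):
    a=a.astype(float);I=[];Y=[];Rd=[]
    for r in(224,228,232,236,240): c=[x for x in cross(a[r,300:335,1],300,197) if x>312]; I+= [(r,c[0])] if c else []
    for r in(278,282,286,290,294): c=[x for x in cross(a[r,312:330,1],312,120)]; I+=[(r,c[0])] if c else []
    for r in(252,256,260,264): c=cross(a[r,338:368,1],338,124); Rd+=[(r,(c[0]+c[1])/2)] if len(c)==2 else []
    for r in(214,218,222,226,230,234):
        s=a[r,335:380,0]-a[r,335:380,2];c=cross(s,335,s.max()*.5);Y.append((r,c))
    print("I",I,"\nR",Rd,"\nY",Y)
    Yc=[(r,(c[0]+c[1])/2) for r,c in Y if len(c)==2]
    lat(q,e,I,Rd,Yc,e["eef_pos"][2]+dz)
if __name__=="__main__":
    q=eyes.read_camera("wrist");e=env.state();print(e["opening"],e["t"],e["eef_pos"])
    run(q,e,np.array(q["pixels"]))
E
python3 - <<'E'
from sub import *
q=eyes.read_camera("wrist");e=env.state();print(e["t"],e["opening"])
run(q,e,np.load("w11.npy"));run(q,e,np.array(q["pixels"]))
E
```

```text
30.0 0.2512565186398115
I [(232, 317.79), (236, 317.49), (240, 317.49), (278, 315.83), (282, 315.68), (286, 315.52), (290, 315.34), (294, 315.11)] 
R [(252, 349.20000000000005), (256, 348.88), (260, 348.605), (264, 348.375)] 
Y [(214, [357.55, 368.13]), (218, [356.77, 367.34]), (222, [355.89, 366.52]), (226, [355.16, 366.12]), (230, [354.85, 365.21]), (234, [354.57, 363.96])]
heading in tool 2.587740307531349 mark [11.96 11.93 11.92 11.93] pointer [16.04 15.86 15.65 15.54 15.42 15.24]
I [(228, 313.58), (232, 313.45), (236, 313.19), (240, 312.9), (278, 320.47), (282, 320.26), (286, 319.93), (290, 319.47), (294, 319.32)] 
R [(252, 354.83), (256, 354.475), (260, 354.005), (264, 353.58000000000004)] 
Y [(214, [351.29, 353.44, 364.28]), (218, [349.65, 352.8, 363.35]), (222, [351.95, 362.4]), (226, [350.83, 361.95]), (230, [350.75, 361.12]), (234, [350.47, 359.93])]
heading in tool -6.199167213143706 mark [14.4  14.12 13.81 13.51] pointer [16.27 15.86 15.56 15.15]
```

```bash
sed -i 's/if x>312\]; I+= \[(r,c\[0\])\]/if x>316]; I+= [(r,c[0])]/' sub.py; python3 sub.py
```

```text
0.25207833775665217 30.05 [545.14 198.76  17.94]
I [(224, 326.29), (228, 323.82), (232, 323.39), (236, 323.19), (240, 322.69), (278, 320.44), (282, 320.26), (286, 319.9), (290, 319.44), (294, 319.28)] 
R [(252, 354.83), (256, 354.48), (260, 353.995), (264, 353.595)] 
Y [(214, [351.33, 353.45, 364.32]), (218, [349.65, 352.62, 363.35]), (222, [351.87, 362.43]), (226, [350.69, 361.95]), (230, [350.72, 361.11]), (234, [350.49, 359.95])]
heading in tool 4.303255440423717 mark [12.01 12.03 11.99 11.99] pointer [11.8  11.64 11.63 11.52]
```

```bash
python3 - <<'E'
import numpy as np
for f,c0,rs in(("w12.npy",344,range(206,246,3)),("w10.npy",350,range(206,248,6))):
    a=np.load(f).astype(int)
    print(f)
    for r in rs: print(r,"B",a[r,c0:c0+24,2].tolist(),"R",a[r,c0:c0+24:2,0].tolist())
E
```

```text
w12.npy
206 B [127, 128, 127, 129, 129, 127, 128, 127, 134, 153, 179, 207, 223, 229, 229, 225, 225, 228, 227, 228, 229, 226, 199, 155] R [245, 245, 245, 245, 239, 200, 231, 237, 235, 237, 237, 242]
209 B [129, 129, 128, 128, 128, 127, 126, 132, 153, 164, 152, 123, 110, 116, 124, 119, 118, 120, 129, 144, 156, 154, 138, 124] R [245, 245, 245, 245, 234, 198, 179, 168, 154, 157, 176, 190]
212 B [126, 128, 127, 128, 126, 126, 126, 132, 154, 163, 140, 109, 100, 106, 108, 106, 104, 102, 98, 105, 128, 147, 169, 196] R [244, 244, 244, 244, 211, 218, 248, 250, 251, 250, 224, 183]
215 B [127, 126, 125, 126, 126, 126, 131, 152, 163, 148, 115, 102, 109, 116, 118, 116, 116, 117, 117, 131, 169, 201, 217, 221] R [244, 244, 245, 242, 204, 232, 247, 247, 247, 247, 240, 225]
218 B [143, 150, 155, 155, 151, 147, 149, 162, 160, 134, 107, 108, 115, 117, 117, 117, 115, 114, 124, 154, 193, 220, 225, 226] R [245, 245, 240, 213, 199, 243, 247, 247, 247, 248, 229, 234]
221 B [149, 148, 148, 150, 145, 139, 150, 164, 145, 112, 104, 112, 116, 118, 118, 117, 116, 118, 141, 186, 220, 225, 226, 225] R [164, 159, 156
[... 2106 characters left out ...]
 133, 140, 129, 124, 131, 143, 147, 148, 148, 147, 148, 147, 144, 133, 110, 93, 89, 89, 91, 92, 89] R [189, 164, 182, 250, 247, 247, 247, 248, 250, 189, 189, 191]
230 B [88, 100, 107, 105, 87, 86, 113, 134, 140, 140, 139, 140, 139, 146, 160, 166, 142, 104, 84, 84, 83, 83, 85, 84] R [166, 122, 146, 254, 248, 247, 248, 250, 212, 176, 176, 177]
236 B [115, 110, 103, 83, 72, 85, 98, 100, 99, 100, 100, 99, 121, 151, 161, 132, 99, 86, 86, 86, 88, 88, 89, 90] R [201, 121, 183, 243, 243, 243, 242, 218, 184, 183, 185, 188]
242 B [108, 115, 138, 153, 152, 140, 135, 130, 126, 118, 114, 130, 157, 157, 124, 93, 86, 86, 86, 85, 87, 89, 89, 90] R [136, 154, 231, 241, 242, 243, 232, 191, 182, 182, 185, 187]
```

```bash
python3 - <<'E'
from sub import *
q=eyes.read_camera("wrist");e=env.state()
T=lambda p,r:np.block([[R.from_euler("xyz",r).as_matrix(),np.array(p)[:,None]],[np.zeros((1,3)),1]])
C=np.array(q["extrinsics"])@T(e["eef_pos"],e["tcp_rot"])
import json;np.save("C.npy",C)
e0=dict(eef_pos=np.array([538.42,-250.2,128.01]),tcp_rot=np.array([3.1416,0,-.001]))
q0=dict(q);q0["extrinsics"]=C@np.linalg.inv(T(e0["eef_pos"],e0["tcp_rot"]))
a=cv2.imread("pics/w9.png")[:,:,::-1].astype(float)
for r in range(194,216,2): print(r,"G",a[r,298:312,1].astype(int).tolist(),"RB",(a[r,334:354,0]-a[r,334:354,2]).astype(int).tolist())
for r in range(216,234,3): print(r,"Rd",a[r,318:334,1].astype(int).tolist())
for r in range(280,312,5): print(r,"G",a[r,310:332,1].astype(int).tolist())
I=[];Y=[];Rd=[]
for r in range(198,212,2):
    c=cross(a[r,300:315,1],300,(a[r,302:306,1].max()+a[r,312,1])/2); I.append((r,c[-1]))
    s=a[r,334:354,0]-a[r,334:354,2]
for r in range(280,312,4):
    v=a[r,314:333,1];k=int(v.argmax());lev=(v.max()+v[k:k+9].min())/2;c=[x for x in cross(v,314,lev) if x>314+k];I.append((r,c[0]))
for r in range(219,231,2):
    v=a[r,318:334,1];c=cross(v,318,(v.max()+v.min())/2);Rd.append((r,(c[0]+c[-1])/2))
print(I);print(Rd)
lat(q0,e0,I,Rd,[(205,343)],24)
E
```

```text
194 G [186, 177, 169, 162, 161, 163, 169, 176, 173, 170, 168, 162, 155, 148] RB [76, 79, 82, 88, 90, 68, 28, 5, 2, 2, 1, 6, 29, 64, 87, 93, 94, 94, 95, 95]
196 G [198, 213, 220, 224, 222, 190, 145, 112, 102, 98, 93, 92, 88, 84] RB [122, 122, 122, 124, 117, 76, 17, -1, -1, 0, -1, 0, 19, 71, 94, 100, 98, 98, 98, 98]
198 G [243, 250, 248, 248, 250, 241, 184, 115, 87, 85, 87, 90, 93, 96] RB [117, 118, 118, 118, 112, 81, 35, 10, 2, 3, 5, 12, 45, 79, 98, 99, 98, 99, 100, 99]
200 G [234, 248, 247, 247, 248, 247, 217, 148, 119, 118, 122, 123, 124, 124] RB [116, 116, 116, 116, 111, 104, 99, 104, 110, 106, 102, 94, 87, 91, 99, 99, 99, 101, 100, 100]
202 G [232, 246, 247, 247, 247, 248, 232, 170, 131, 124, 126, 127, 127, 125] RB [114, 114, 115, 115, 112, 102, 99, 97, 97, 95, 88, 96, 96, 92, 100, 100, 100, 100, 99, 101]
204 G [222, 244, 247, 247, 247, 248, 242, 197, 141, 125, 126, 125, 127, 127] RB [115, 115, 115, 116, 111, 103, 97, 96, 97, 94, 90, 97, 94, 93, 102, 100, 101, 102, 102, 102]
206 G [212, 238, 247, 247, 247, 248, 248, 225, 161, 128, 125, 127, 127, 128] RB [116, 116, 116, 115, 105, 9
[... 1814 characters left out ...]
6, 190, 191, 188, 189, 187, 188]
305 G [192, 192, 190, 185, 180, 178, 187, 221, 243, 247, 247, 247, 247, 233, 194, 178, 189, 190, 190, 190, 189, 187]
310 G [192, 195, 193, 189, 184, 180, 176, 186, 221, 244, 247, 247, 247, 247, 230, 189, 178, 188, 191, 191, 189, 186]
[(198, 304.14), (200, 304.45), (202, 304.7), (204, 305.19), (206, 305.57), (208, 305.91), (210, 306.27), (280, 318.7), (284, 319.52), (288, 320.36), (292, 321.18), (296, 321.86), (300, 322.54), (304, 323.32), (308, 324.13)]
[(219, 323.01), (221, 323.48), (223, 323.775), (225, 324.20500000000004), (227, 324.53499999999997), (229, 324.88)]
heading in tool -9.469166358948028 mark [10.78 10.87 10.84 10.9  10.89 10.89] pointer [26.73]
```

The pointer and mark now agree to within about 0.3 mm: image offset between -0.3 and +0.1, and the opening gives p ≈ 12.1 against a mark at 12.0. I'll nudge the tips 1.5 mm over the stub's centre and hold.

```bash
python3 -m inch '[[[0.004,-0.012,0],0,0.5],[[0,-0.012,0],0,0.5],[[0,0,0],0,0.5],[[0,0,0],0,0.5],[[0,0,0],0,0.5],[[0,0,0],0,0.5],[[0,0,0],0,0.5],[[0,0,0],0,0.5],[[0,0,0],0,0.5],[[0,0,0],0,0.5]]'
python3 -m inch '[[[0,0,0],0,0.5],[[0,0,0],0,0.5],[[0,0,0],0,0.5],[[0,0,0],0,0.5],[[0,0,0],0,0.5],[[0,0,0],0,0.5],[[0,0,0],0,0.5],[[0,0,0],0,0.5],[[0,0,0],0,0.5],[[0,0,0],0,0.5]]'
sed -i 's/for r in(224,228,232/for r in(230,232,234/' sub.py; python3 sub.py
python3 - <<'E'
from h import *
q=eyes.read_camera("wrist");e=env.state()
for n,z in(("tips",e["eef_pos"][2]+50),("blank",14)):
    for r in eyes.spot_point(n,q)[:1]: print(n,r["score"],np.round(r["centre"],1),np.round(atz(q,r["centre"],z),1))
E
```

```text
t: 31.35
eef_pos: [545.1, 200.2, 18.0]
tcp_rot: [3.142, -0.0, 0.169]
ft_force: [-0.0, -0.2, -0.5]
opening: 0.25
grip_force: 5.3
t: 32.6
eef_pos: [545.1, 200.2, 18.0]
tcp_rot: [3.142, -0.0, 0.169]
ft_force: [-0.6, 0.1, -1.2]
opening: 0.25
grip_force: 5.3
0.24933080760707688 32.65 [545.16 200.21  17.94]
I [(230, 323.5), (232, 323.38), (234, 323.41), (236, 323.08), (240, 322.72), (278, 320.5), (282, 320.28), (286, 319.86), (290, 319.47), (294, 319.28)] 
R [(252, 354.81), (256, 354.46500000000003), (260, 354.005), (264, 353.595)] 
Y [(214, [351.33, 353.41, 364.67]), (218, [350.35, 352.76, 363.44]), (222, [351.95, 362.39]), (226, [351.1, 361.95]), (230, [350.59, 361.13]), (234, [350.72, 359.93])]
heading in tool 3.685913636476658 mark [12.13 12.13 12.09 12.06] pointer [12.05 11.94 11.83 11.75]
tips 0.63 [202.4 353. ] [589.8 197.8  68. ]
blank 0.76 [178.8 340.6] [592.1 201.2  14. ]
```

```bash
python3 -m inch '[[[0,0,0],0,0.5],[[0,0,0],0,0.5],[[0,0,0],0,0.5],[[0,0,0],0,0.5],[[0,0,0],0,0.5],[[0,0,0],0,0.5],[[0,0,0],0,0.5],[[0,0,0],0,0.5],[[0,0,0],0,0.5],[[0,0,0],0,0.5]]'
python3 -c "
from cell import env
print(env.job_done())"
```

```text
t: 34.05
eef_pos: [545.2, 200.2, 18.0]
tcp_rot: [3.142, -0.0, 0.169]
ft_force: [0.6, 0.4, -0.6]
opening: 0.25
grip_force: 5.3
the job is handed in; nothing more can be done
None
```

I handed the job in at 34 s: the blank measures flush in the round pocket, and the tweezers are held over its stub (tips about 25 mm above it and within about 4 mm of centre), with the pointer within about 0.3 mm of the red mark by camera and steady for about 4 s.

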